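# Stopper the opened piccolo of sparkling wine

## Robot

A 7-joint arm with a two-finger parallel gripper is mounted at the origin on the work surface; the furniture and walls round the work are solid. World frame = base frame: x ahead of the robot, y to its left, z up, the work surface at z = 0. Lengths are in m, angles in rad, forces in N, time in s.
With the tool pointing down it reaches from about 0.4 to 0.85 m from the base axis. Payload 10.4 kg.
Tool frame: the origin (TCP) lies at the very end of the fingers, on their centre line; the grasp point (between the pads) lies robot.grip_point_offset behind it (robot.grip_point_offset is the distance from the TCP to the grasp point, in m); z points along the fingers, y is the line along which they close (so a half turn about z gives the same grasp; the last joint's range is limited). The gripper opens to 87 mm and grips with 3 to 60 N. Pads are 19 mm wide; open, the fingers measure 117 mm over their backs; the gripper's body (75 mm by 190 mm) begins 51 mm behind the grasp point.
Start: joints at [-1.23, 0.332, -0.065, 1.46, 0.022, 1.35, -0.088], TCP at [0.222, 0.584, 0.223] pointing down, gripper open.
Joint ranges: [-2.6, 2.6], [-0.5, 2.12], [-1.47, 1.34], [0.16, 2.42], [-1.27, 4.41], [0.06, 2.06], [-2.6, 2.6]. Speed limits (rad/s): [2.22, 2.22, 2.79, 2.79, 3.14, 3.14, 3.14].

## Interface

Orientations are given as a rotation vector (axis times angle).
In Python, from station import robot, cams, finder gives the robot as it stands. The module is installed in compiled form; this text tells all that it offers.
- The arm moves only by the tool step_arm, never from a script. Its argument "moves" is a list of rows, each an object with "xyz": the shift along the world's x, y, z in mm, a list of three; "dr": the turn, a rotation vector about the world's x, y, z in degrees, a list of three. A call has 1 to 12 rows; each row is the pose to reach, as a shift and turn from the pose commanded when the call began; what a row does not reach only later rows make up. A row lasts 1/12 s, in which the tool goes at most 41.7 mm and 7.16 degrees, less where a joint would pass 70% of its speed; a pose out of reach is approached as far as the arm can. A call with a gripper value outside its range is refused whole. "gripper" is the finger opening in mm, from 0 to 87, set as the call begins (left out, the last holds). The fingers move at their own pace and stop on an object; "grip_force" is the grip in N (left out, the last holds). Time passes only in rows, so rows that repeat a pose let the fingers close. It gives the time, the measured TCP pose, the force, the opening and the grip force at its end, in the units of the state.
- robot.get_state(): the state, without advancing time (a new reading comes with each control period).
- cams.read_camera(name): name is "scene" or "top" or "wrist"; returns the picture (480x640x3 uint8, red, green, blue); there is no depth.
- cams.calibration(name): a dict with "fx", "fy", "cx", "cy" (pixels), "R" (3x3) and "t" (3): a world point X has camera coordinates R X + t. Camera axes: x right, y down, z forward; pixel columns grow to the right and rows downward; lengths in m; the calibration is good to about 2 mm. A picture is of the moment at which its call begins: read the wrist's pose just before it. calibration takes no time and is no camera call; for the wrist camera it gives the pose at the moment of the call.
- robot.close_job(): hands the job in; it is judged then, once.
Trained networks look in the newest picture that a camera, given by its name, has taken for a name from the list of things; names that differ only in an ending like _2 or _b are one class to them, and where a whole thing is asked for, a point or a joint stands for the part that bears it (a point fixed in the world has none). Each returns a list of dicts, best first, with "p" (0 to 1); they miss things now and then, are a little off and sometimes report something else, mostly with a low value. They report only what shows in the picture. A call takes as long as a camera call. They do not tell look-alikes from the thing itself.
- finder.silhouettes(camera, thing): "pixels" (480x640 bool, what is visible of it) and "uv" ([column, row] in pixels, amid what is visible of it).
The state is a dict: "clock": time; "joints": joint angles; "qvel": joint speeds; "effort": joint torques, N m; "eef_pos": TCP position; "tcp_rot": TCP orientation; "force": force on the tool from outside, world axes, zero at the start; "torque": the same for the moment, N m; "grip_width": finger opening in m; "grasp_force": force on a finger pad.
Only numpy, scipy, OpenCV 4.12 (cv2) and the standard library are available. Lean on these libraries where they do the work, as an engineer would, in place of code of your own. Each camera call takes 0.05 s, during which the arm holds its last target. There are 200 camera calls.

## Task

Close the opened small sparkling-wine bottle with the two-winged steel stopper: set the stopper over the bottle's mouth with its wings still open and press it straight down until its stiff seal is home, then squeeze both wings together until they snap in under the lip, stopping as soon as they give. Press and squeeze gently, leave the closed bottle standing upright about where it stands, and do not disturb the glasses, the mushroom cork or the foil cutter.

Things in the scene. Friction and masses are not known exactly. Their poses are not given: they have to be found in the camera images.
- bottle: Opened small (piccolo) sparkling-wine bottle, dark green glass, cream label, gold foil round the shoulder; loose, upright, 0.4 to 0.6 kg, 200 mm high, body 58 mm across; neck 24 mm across 17 mm below the top, 34 mm across 55 mm below it. At the top a round lip 34 mm across, 7.5 mm high, over a 21 mm neck groove. Origin: centre of the underside; z up.
- bottle_mouth (a point): Centre of the bottle's mouth, in the plane of its top, 200 mm above the underside; z up.
- stopper: Two-winged sparkling-wine stopper, loose, upright on its skirt, 0.1 kg: round steel cap 41 mm across, 29 mm high, small black knob on top (39 mm in all). Origin: centre of the skirt's lower edge; z up. Wings at its +y and -y sides; its plain sides, 25 mm high, face +x and -x: grip it there. The skirt, 35 mm inside with a flared edge, goes over the bottle's lip.
- seal: Stiff grey rubber seal, 31 mm disc inside the skirt. Origin: centre of its underside, at the start 14 to 16 mm above the stopper's. On the mouth, pressing the stopper down pushes it up into the cap (counted from 14 mm): gives from 8 N, 15.5 N at 5 mm, 19.5 N at its full 7.6 mm, then solid; let go, it stays in by 5 to 6 mm. With under 5 mm the claws jam on the lip's side. Over 30 N chips the lip.
- wing_l_grip (a point): Lower middle of the outer face of the +y wing's black pad (11 mm wide, 18 mm high, smooth), where to squeeze; wing shut: 25 mm from the stopper's axis, 10 mm above its origin. Wings open: their lower ends are 68 to 70 mm apart, 12 to 15 mm above the origin; shut: 50 mm apart, pads 6 to 24 mm above it.
- wing_r_grip (a point): The same on the -y wing.
- wing_l (a joint): Wing on the stopper's +y side: 0 rad shut, 0.40 open; a light spring opens it. With the stopper pressed home its claw meets the lip at about 0.2 rad; from there the squeeze resists, peaks at about 4 to 9 N at the pad, then gives; pushed on to 0 it stays (short of 0.05 it may open again), against a hard stop. One wing may give before the other. Over 15 N on a wing bends its pin.
- wing_r (a joint): Wing on the stopper's -y side, the same in all.
- wine_glass: Stemmed tasting glass with red wine, 157 mm high, 66 mm across; origin: centre of its foot. Bystander.
- clean_glass: Empty stemmed tasting glass, 157 mm high, 66 mm across; origin: centre of its foot. Bystander.
- mushroom_cork: Pulled sparkling-wine cork, mushroom-shaped, standing, 47 mm high, 34 mm across; origin: centre of its underside. Bystander.
- cutter: Black foil cutter lying flat, 43 x 48 x 16 mm; origin: centre of its underside. Bystander.
Mind the look-alikes: they are no part of the job. Leave any orange or yellow look-alike of the stopper alone. Leave any orange look-alike of the bottle alone.

How it is judged:
By the outcome, as a careful person would: the job done as asked, in the order asked, and still so for the second after the job is handed in, with the robot touching nothing.
It also fails if it takes over 59 s, if anything falls off the work surface, if the arm or the gripper's body presses on something with over 40 N, if the wrist force passes 120 N, or if a joint passes its speed limit or range.

## Working session

There is one attempt and no reset: what is moved stays moved. The work goes in short steps, Python scripts to look and compute and a tool call to move; the robot and the scene stay as the last step left them, time stands still between calls to the robot, and variables do not carry over. Pictures are saved under pics/ and viewed, at most 10 in all, crops included, and the job is handed in when it is done.

Besides the shell and the picture viewer there is one more tool, called after "Call:" as name(argument=value, ...) on one line, values as JSON. step_arm: Moves the arm, as the interface text tells. Its arguments: {"type":"object","properties":{"moves":{"type":"array"},"gripper":{"type":"number"},"grip_force":{"type":"number"}},"required":["moves"]}

```bash
mkdir -p pics; cat > h.py <<'E'
import numpy as np, cv2
from station import robot, cams, finder
def snap(c,name=None):
    cal=cams.calibration(c); im=cams.read_camera(c)
    if name: cv2.imwrite('pics/'+name,im[:,:,::-1])
    return im,cal
def ray(cal,uv):
    R=np.array(cal['R']);t=np.array(cal['t'])
    d=R.T@np.array([(uv[0]-cal['cx'])/cal['fx'],(uv[1]-cal['cy'])/cal['fy'],1]); return -R.T@t,d/np.linalg.norm(d)
def atz(cal,uv,z):
    o,d=ray(cal,uv); return o+d*(z-o[2])/d[2]
def tri(rs):
    A=sum(np.eye(3)-np.outer(d,d) for o,d in rs);b=sum((np.eye(3)-np.outer(d,d))@o for o,d in rs)
    return np.linalg.solve(A,b)
def proj(cal,X):
    c=np.array(cal['R'])@np.array(X)+np.array(cal['t']); return np.array([cal['fx']*c[0]/c[2]+cal['cx'],cal['fy']*c[1]/c[2]+cal['cy']])
E
python3 - <<'E'
from h import *
np.set_printoptions(precision=4,suppress=True)
s=robot.get_state();print(s['clock'],s['eef_pos'],s['tcp_rot'],robot.grip_point_offset,s['force'])
ims=[]
for c in('scene','top','wrist'):
    im,cal=snap(c,c+'0.png'); print(c,ray(cal,(320,240)))
    for th in('bottle','stopper','wine_glass','clean_glass','mushroom_cork','cutter'):
        for r in finder.silhouettes(c,th)[:4]:
            if r['p']>.2: 
                ys,xs=np.where(r['pixels']); print(th,round(r['p'],2),np.round(r['uv']),xs.min(),xs.max(),ys.min(),ys.max(),atz(cal,r['uv'],0.02)[:2])
    ims.append(cv2.resize(im,(400,300)))
E
```

```text
0.0 [0.2223 0.5837 0.2218] [-0.5683 -3.0896  0.0022] 0.0187 [-0.1516  0.6611 -0.3024]
scene (array([ 0.1285, -0.6799,  0.8333]), array([ 0.3121,  0.6558, -0.6875]))
bottle 0.66 [228. 218.] 221 241 180 252 [0.3154 0.2574]
stopper 0.93 [358. 318.] 344 370 307 330 [ 0.4744 -0.1483]
stopper 0.89 [401. 348.] 390 412 334 361 [ 0.52   -0.2468]
stopper 0.24 [368. 323.] 363 370 316 329 [ 0.4878 -0.1672]
wine_glass 0.57 [259. 183.] 243 270 161 222 [0.4364 0.3678]
clean_glass 0.83 [461. 377.] 434 486 337 412 [ 0.5923 -0.3467]
mushroom_cork 0.62 [348. 261.] 343 357 253 274 [0.5288 0.0056]
mushroom_cork 0.3 [287. 213.] 276 301 170 247 [0.4598 0.2201]
cutter 0.58 [294. 296.] 282 304 288 306 [ 0.3749 -0.0418]
top (array([ 0.2998, -0.033 ,  1.1773]), array([ 0.1083, -0.0125, -0.994 ]))
bottle 0.81 [234. 289.] 218 251 275 299 [0.3077 0.1677]
bottle 0.67 [240. 233.] 224 257 220 248 [0.4474 0.154 ]
stopper 0.77 [398. 202.] 388 408 193 209 [ 0.5189 -0.2471]
stopper 0.61 [360. 223.] 348 372 213 229 [ 0.4679 -0.1504]
stopper 0.48 [282. 272.] 270 291 262 278 [0.3482 0.0492]
wine_glass 0.98 [196. 251.] 177 216 238 267 [0.4027 0.2637]
clean_glass 0.72 [453. 178.] 431 472 161 199 [ 0.5809 -0.389 ]
clean_glass 0.6 [360. 220.] 348 371 213 229 [ 0.4737 -0.149 ]
mushroom_cork 0.47 [302. 199.] 297 310 194 208 [ 0.5301 -0.0029]
cutter 0.62 [314. 256.] 306 328 249 270 [ 0.3863 -0.0311]
wrist (array([0.1484, 0.6133, 0.3848]), array([ 0.2508, -0.1056, -0.9623]))
```

View pics/scene0.png

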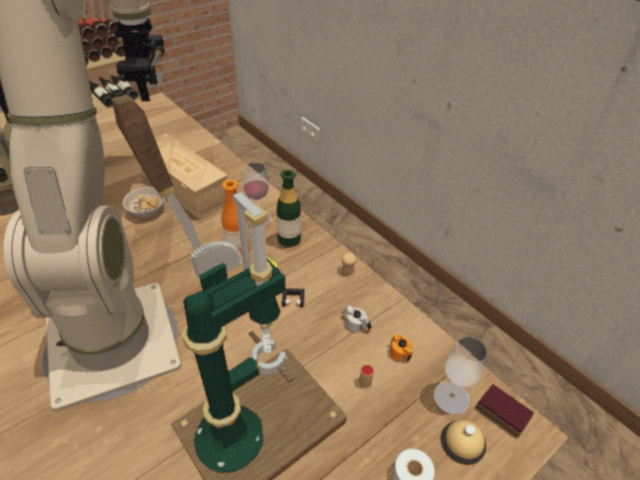

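View pics/top0.png

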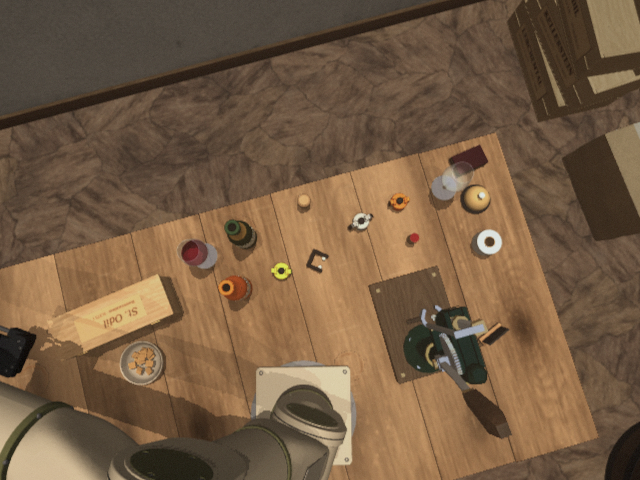

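Candidates for the stopper are steel at scene (357,319) / top (360,222), orange at scene (401,348) / top (399,201), and yellow at top (281,271). I choose the steel one. For the bottle, green is at scene (289,210) / top (240,233) and orange at scene (230,215) / top (235,288). I choose the green one.

```bash
python3 - <<'E'
from h import *
np.set_printoptions(precision=4,suppress=True)
a=cv2.imread('pics/scene0.png');b=cv2.imread('pics/top0.png')
f=lambda im,u,v,w=32:cv2.resize(im[v-w:v+w,u-w:u+w],(390,390),interpolation=cv2.INTER_CUBIC)
o=np.vstack([np.hstack([f(a,357,319),f(b,360,222)]),np.hstack([f(a,289,185),f(b,240,233)])])
cv2.imwrite('pics/crop1.png',cv2.resize(o,(600,600)))
S,T=cams.calibration('scene'),cams.calibration('top')
print('stopper',tri([ray(S,(357,319)),ray(T,(360,221))]))
print('mouth',tri([ray(S,(288,175)),ray(T,(232,226))]))
E
```

```text
stopper [ 0.4728 -0.1494  0.0182]
mouth [0.4379 0.1422 0.1976]
```

View pics/crop1.png

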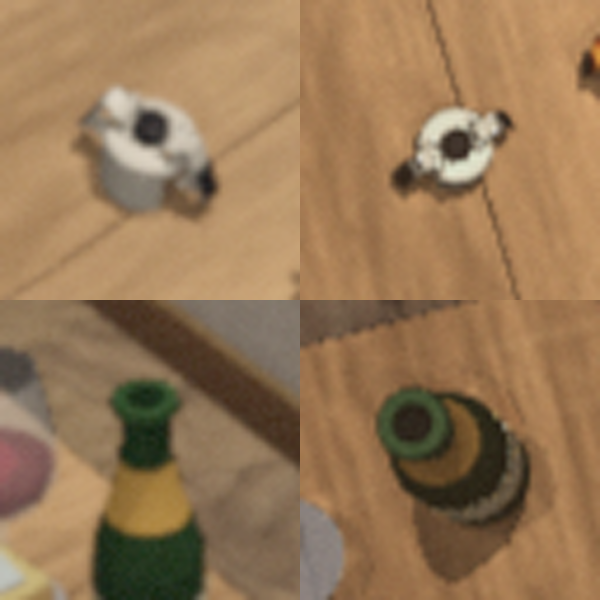

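The crops confirm a steel stopper with black knob, wings along roughly +28° from world y, and the green bottle with open mouth at top (232,227), scene (288,174).

Call:
step_arm(moves=[{"xyz":[0,0,40],"dr":[0,0,0]},{"xyz":[0,0,80],"dr":[0,0,0]},{"xyz":[10,-10,120],"dr":[0,0,-5]},{"xyz":[35,-45,120],"dr":[0,0,-10]},{"xyz":[60,-75,120],"dr":[0,0,-15]},{"xyz":[85,-105,120],"dr":[0,0,-20]},{"xyz":[110,-138,120],"dr":[0,0,-25]},{"xyz":[135,-170,120],"dr":[0,0,-30]},{"xyz":[160,-202,120],"dr":[0,0,-35]},{"xyz":[185,-235,120],"dr":[0,0,-40]},{"xyz":[210,-267,120],"dr":[0,0,-41]},{"xyz":[230,-300,120],"dr":[0,0,-41]}])

```text
clock: 2.05
eef_pos: [0.4537, 0.2821, 0.3427]
tcp_rot: [1.617, 2.693, 0.001]
force: [1.4, -0.2, 0.6]
grip_width: 0.0869
grasp_force: 0.0
```

Call:
step_arm(moves=[{"xyz":[2,-40,0],"dr":[0,0,0]},{"xyz":[5,-80,0],"dr":[0,0,0]},{"xyz":[8,-120,0],"dr":[0,0,0]},{"xyz":[10,-160,0],"dr":[0,0,0]},{"xyz":[12,-200,0],"dr":[0,0,0]},{"xyz":[14,-240,0],"dr":[0,0,0]},{"xyz":[16,-280,-5],"dr":[0,0,0]},{"xyz":[18,-318,-15],"dr":[0,0,0]},{"xyz":[20,-355,-30],"dr":[0,0,0]},{"xyz":[20,-390,-50],"dr":[0,0,0]},{"xyz":[20,-420,-75],"dr":[0,0,0]},{"xyz":[20,-433,-110],"dr":[0,0,0]}])

```text
clock: 3.05
eef_pos: [0.4727, -0.1537, 0.2337]
tcp_rot: [1.619, 2.687, 0.003]
force: [0.6, -0.7, 0.1]
grip_width: 0.087
grasp_force: 0.0
```

Call:
step_arm(moves=[{"xyz":[0,0,-40],"dr":[0,0,0]},{"xyz":[0,0,-80],"dr":[0,0,0]},{"xyz":[0,0,-80],"dr":[0,0,0]}])

```text
clock: 3.3
eef_pos: [0.4683, -0.1482, 0.1466]
tcp_rot: [-1.611, -2.688, 0.007]
force: [-1.3, 0.7, -1.5]
grip_width: 0.0865
grasp_force: 0.0
```

```bash
python3 - <<'E'
from h import *
np.set_printoptions(precision=4,suppress=True)
s=robot.get_state();print(s['clock'],s['eef_pos'],s['tcp_rot'],s['force'],s['joints'])
im,cal=snap('wrist','wrist1.png');print(proj(cal,[.4728,-.1494,.02]))
for th in('stopper','wing_l_grip','wing_r_grip','wing_l'):
  for r in finder.silhouettes('wrist',th)[:4]:
    ys,xs=np.where(r['pixels']);print(th,round(r['p'],2),np.round(r['uv']),xs.min(),xs.max(),ys.min(),ys.max(),atz(cal,r['uv'],0.02)[:2])
E
```

```text
3.3 [ 0.4683 -0.1482  0.1466] [-1.6107 -2.6875  0.0071] [-1.3422  0.713  -1.509 ] [-0.4522  0.1058  0.7115  1.9288 -0.0737  1.1428  0.7787]
[327.7022 242.3004]
stopper 0.91 [325. 367.] 307 344 322 382 [ 0.5311 -0.2627]
stopper 0.71 [326. 239.] 304 351 200 276 [ 0.4701 -0.1471]
wing_l_grip 0.95 [328. 220.] 321 334 201 233 [ 0.4634 -0.1319]
wing_l_grip 0.72 [320. 379.] 312 325 369 382 [ 0.533  -0.2772]
wing_r_grip 0.76 [326. 271.] 322 333 261 275 [ 0.4846 -0.1739]
wing_r_grip 0.56 [329. 326.] 328 337 322 327 [ 0.5125 -0.221 ]
wing_l 0.87 [328. 217.] 321 334 201 234 [ 0.4624 -0.1293]
wing_l 0.61 [332. 327.] 328 338 322 327 [ 0.5166 -0.2208]
wing_l 0.59 [317. 375.] 312 326 368 382 [ 0.5291 -0.2749]
wing_l 0.47 [327. 266.] 321 334 259 276 [ 0.4829 -0.1687]
```

View pics/wrist1.png

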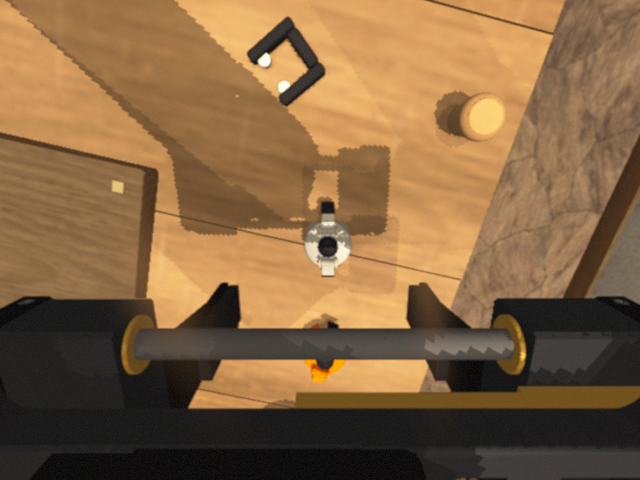

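The picture shows the steel stopper centred at (327,246), its wings at (327,207) and (327,272), between the finger columns. The orange look-alike is at (323,358).

```bash
python3 - <<'E'
from h import *
np.set_printoptions(precision=4,suppress=True)
cal=cams.calibration('wrist')
k=atz(cal,(328,246),.037); a=atz(cal,(327.5,207),.016);b=atz(cal,(327.5,274),.016)
print(k,a,b,(a+b)/2,np.degrees(np.arctan2(-(a-b)[0],(a-b)[1])))
S,T=cams.calibration('scene'),cams.calibration('top')
print('wrist/top/scene tri of knob',tri([ray(cal,(328,246)),ray(T,(360.9,221)),ray(S,(357.3,314.3))]))
print('mouth',tri([ray(S,(288.4,173.7)),ray(T,(231.9,227.2))]))
print(robot.get_state()['eef_pos'])
E
```

```text
[ 0.4808 -0.1509  0.037 ] [ 0.4665 -0.1248  0.016 ] [ 0.4969 -0.1808  0.016 ] [ 0.4817 -0.1528  0.016 ] 28.458963200202504
wrist/top/scene tri of knob [ 0.4744 -0.1502  0.0352]
mouth [0.4365 0.1411 0.2019]
[ 0.474  -0.149   0.1552]
```

Call:
step_arm(moves=[{"xyz":[-1,0,-35],"dr":[0,0,0]},{"xyz":[-1,0,-70],"dr":[0,0,0]},{"xyz":[-1,0,-105],"dr":[0,0,0]},{"xyz":[-1,0,-130],"dr":[0,0,0]},{"xyz":[-1,0,-145],"dr":[0,0,0]},{"xyz":[-1,0,-150],"dr":[0,0,0]},{"xyz":[-1,0,-150],"dr":[0,0,0]},{"xyz":[-1,0,-150],"dr":[0,0,0]},{"xyz":[-1,0,-150],"dr":[0,0,0]}])

```text
clock: 4.3
eef_pos: [0.4729, -0.149, 0.0044]
tcp_rot: [1.613, 2.693, 0.003]
force: [0.8, 0.1, 0.8]
grip_width: 0.0873
grasp_force: 0.0
```

```bash
python3 - <<'E'
from h import *
np.set_printoptions(precision=4,suppress=True)
im,cal=snap('wrist','wrist2.png');s=robot.get_state();print(s['eef_pos'],s['force'])
o=im[150:450,120:520];cv2.imwrite('pics/wrist2c.png',cv2.resize(o,(800,600))[:,:,::-1])
print(proj(cal,[.4728,-.1494,.037]))
E
```

```text
[ 0.4727 -0.1489  0.0042] [-0.3052 -0.203  -0.1386]
[321.2531 338.0196]
```

View pics/wrist2c.png

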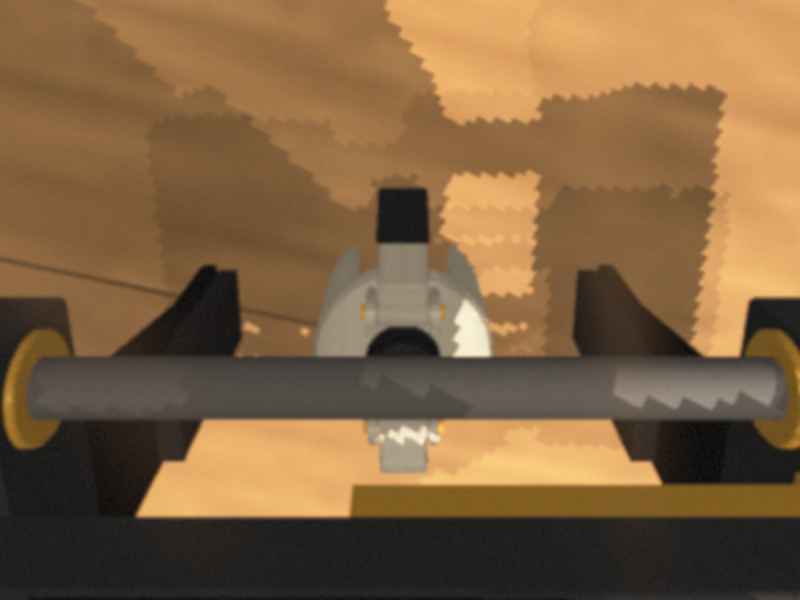

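```bash
python3 - <<'E'
from h import *
np.set_printoptions(precision=4,suppress=True)
cal=cams.calibration('wrist');e=np.array(robot.get_state()['eef_pos'])
w=np.array([-np.sin(np.radians(28.2)),np.cos(np.radians(28.2)),0])
for n,uv,z in(('knob',(321.5,328),.039),('up tip',(321.5,244),.014),('up pad top edge',(321.5,271),.029),('low',(321.5,386),.029),('low',(321.5,386),.014),('capL',(279,325),.027),('capR',(365,325),.027)):
    X=atz(cal,uv,z);print(n,X,'along wing',(X-e)@w)
print(ray(cal,(320,240)))
E
```

```text
knob [ 0.4698 -0.1439  0.039 ] along wing 0.0058127830906617925
up tip [ 0.456  -0.1182  0.014 ] along wing 0.035036261052111245
up pad top edge [ 0.4596 -0.1248  0.029 ] along wing 0.027440552415579394
low [ 0.4873 -0.1766  0.029 ] along wing -0.031239269412078493
low [ 0.493  -0.1873  0.014 ] along wing -0.0434268992628728
capL [ 0.4553 -0.1579  0.027 ] along wing 0.00034132639213707767
capR [ 0.4899 -0.1394  0.027 ] along wing 0.0003243527535899936
(array([ 0.435 , -0.0781,  0.1663]), array([ 0.123 , -0.2446, -0.9618]))
```

Call:
step_arm(moves=[{"xyz":[0,0,0],"dr":[0,0,0]},{"xyz":[0,0,0],"dr":[0,0,0]},{"xyz":[0,0,0],"dr":[0,0,0]},{"xyz":[0,0,0],"dr":[0,0,0]},{"xyz":[0,0,0],"dr":[0,0,0]},{"xyz":[0,0,0],"dr":[0,0,0]},{"xyz":[0,0,0],"dr":[0,0,0]},{"xyz":[0,0,0],"dr":[0,0,0]}], gripper=30, grip_force=40)

```text
clock: 5.02
eef_pos: [0.4714, -0.1489, 0.0026]
tcp_rot: [1.614, 2.695, 0.0]
force: [1.4, 0.8, 0.5]
grip_width: 0.0416
grasp_force: 0.6
```

Call:
step_arm(moves=[{"xyz":[0,0,0],"dr":[0,0,0]},{"xyz":[0,0,0],"dr":[0,0,0]},{"xyz":[0,0,0],"dr":[0,0,0]},{"xyz":[0,0,0],"dr":[0,0,0]}])

```text
clock: 5.35
eef_pos: [0.4714, -0.1489, 0.0026]
tcp_rot: [1.614, 2.695, 0.0]
force: [-0.2, -0.6, 0.5]
grip_width: 0.0405
grasp_force: 40.0
```

Call:
step_arm(moves=[{"xyz":[0,0,20],"dr":[0,0,0]},{"xyz":[0,0,60],"dr":[0,0,0]},{"xyz":[0,0,100],"dr":[0,0,0]},{"xyz":[0,0,140],"dr":[0,0,0]},{"xyz":[0,0,180],"dr":[0,0,0]},{"xyz":[0,0,220],"dr":[0,0,0]},{"xyz":[0,0,250],"dr":[0,0,0]},{"xyz":[-2,35,270],"dr":[0,0,0]},{"xyz":[-6,75,270],"dr":[0,0,0]},{"xyz":[-10,110,270],"dr":[0,0,0]},{"xyz":[-16,135,270],"dr":[0,0,0]},{"xyz":[-16,150,270],"dr":[0,0,0]}])

```text
clock: 6.35
eef_pos: [0.4543, 0.0043, 0.2725]
tcp_rot: [-1.609, -2.697, -0.001]
force: [-1.1, -0.4, -1.6]
grip_width: 0.0402
grasp_force: 40.0
```

Call:
step_arm(moves=[{"xyz":[-2,35,0],"dr":[0,0,0]},{"xyz":[-2,55,0],"dr":[0,0,0]},{"xyz":[-2,55,0],"dr":[0,0,0]},{"xyz":[-2,55,0],"dr":[0,0,0]},{"xyz":[-2,55,0],"dr":[0,0,0]}])

```text
clock: 6.77
eef_pos: [0.4533, 0.0553, 0.2724]
tcp_rot: [-1.615, -2.694, 0.001]
force: [-0.4, -0.2, -1.8]
grip_width: 0.0406
grasp_force: 40.0
```

```bash
cat > m.py <<'E'
from h import *
import sys
np.set_printoptions(precision=4,suppress=True)
im,cal=snap('wrist',sys.argv[1]+'.png');s=robot.get_state();print(s['clock'],s['eef_pos'],s['tcp_rot'],s['force'])
M=[.4365,.1411,.2];p=proj(cal,M);print('pred',p)
for r in finder.silhouettes('wrist','bottle')[:3]:
    ys,xs=np.where(r['pixels']);print(round(r['p'],2),np.round(r['uv']),xs.min(),xs.max(),ys.min(),ys.max())
u=int(np.clip(p[0],150,490));v=int(np.clip(p[1],110,370))
print('crop origin',u-100,v-75)
cv2.imwrite('pics/'+sys.argv[1]+'c.png',cv2.resize(im[v-75:v+75,u-100:u+100],(800,600),interpolation=cv2.INTER_CUBIC)[:,:,::-1])
np.savez(sys.argv[1]+'.npz',**{k:np.array(w) for k,w in cal.items()})
E
python3 m.py b1
```

```text
6.8167 [0.4534 0.055  0.2725] [ 1.6164  2.6938 -0.0003] [ 0.2319 -0.1895 -0.4083]
pred [361.7766 136.7873]
0.91 [228.  48.] 161 278 0 100
0.63 [352. 136.] 321 389 103 167
0.5 [348. 279.] 337 363 264 289
crop origin 261 61
```

View pics/b1c.png

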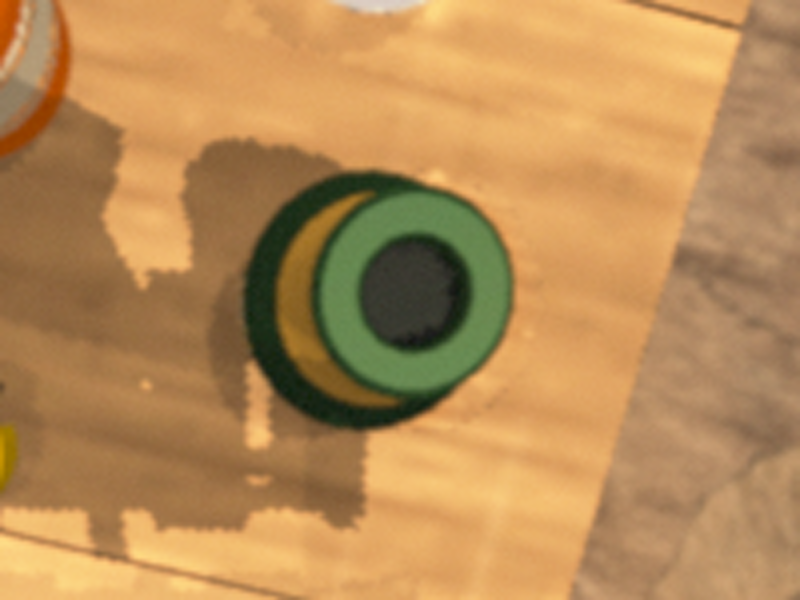

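The crop shows the green lip ring centred at wrist pixel (364.5,134), with the orange bottle apart on the left. Next I'll check how the stopper sits in the hand.

```bash
python3 - <<'E'
from h import *
np.set_printoptions(precision=4,suppress=True)
cal=dict(np.load('b1.npz'));S,T=cams.calibration('scene'),cams.calibration('top')
print('atz',atz(cal,(364.5,134),.2),'tri',tri([ray(cal,(364.5,134)),ray(S,(288.4,173.7)),ray(T,(231.9,227.2))]),tri([ray(cal,(364.5,134)),ray(S,(288.4,173.7))]))
im=cv2.imread('pics/b1.png');cv2.imwrite('pics/hand.png',cv2.resize(im[225:405,200:440],(800,600),interpolation=cv2.INTER_CUBIC))
e=np.array([.4534,.055,.2725]);w=np.array([-np.sin(np.radians(28.1)),np.cos(np.radians(28.1)),0])
for d,z in((0,.039),(0,.029),(34.5e-3,.0135),(-34.5e-3,.0135),(.0205,.029),(.0205,.0)):
    print(d,z,proj(cal,e+w*d+[0,0,z-.0026]))
E
```

```text
atz [0.4372 0.1434 0.2   ] tri [0.4369 0.1424 0.2007] [0.4374 0.1434 0.2002]
0 0.039 [321.4835 342.8747]
0 0.029 [321.6139 330.3351]
0.0345 0.0135 [321.807  246.3502]
-0.0345 0.0135 [321.7685 373.5586]
0.0205 0.029 [321.6199 288.031 ]
0.0205 0.0 [321.9292 264.912 ]
```

View pics/hand.png

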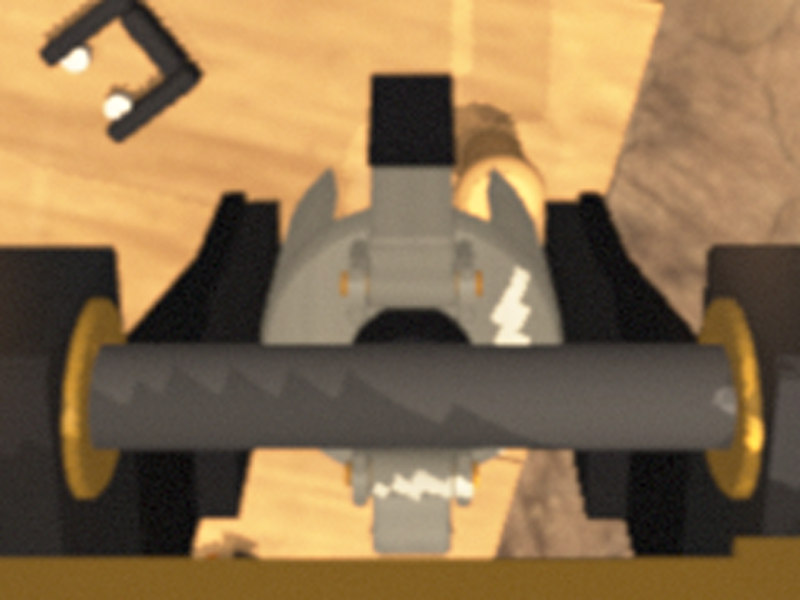

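The stopper sits centred in the hand, with its wing tip at pixel row 247 against 246 predicted. The mouth is at about (0.4365, 0.1425, 0.200).

Call:
step_arm(moves=[{"xyz":[-7,30,0],"dr":[0,0,0]},{"xyz":[-13,65,0],"dr":[0,0,0]},{"xyz":[-17,87,0],"dr":[0,0,0]},{"xyz":[-17,87,-20],"dr":[0,0,0]},{"xyz":[-17,87,-40],"dr":[0,0,0]},{"xyz":[-17,87,-55],"dr":[0,0,0]},{"xyz":[-17,87,-60],"dr":[0,0,0]},{"xyz":[-17,87,-60],"dr":[0,0,0]},{"xyz":[-17,87,-60],"dr":[0,0,0]},{"xyz":[-17,87,-60],"dr":[0,0,0]}])

```text
clock: 7.7
eef_pos: [0.437, 0.143, 0.2137]
tcp_rot: [1.615, 2.694, 0.002]
force: [-0.2, 0.0, -1.4]
grip_width: 0.0406
grasp_force: 40.0
```

```bash
python3 - <<'E'
from h import *
np.set_printoptions(precision=4,suppress=True)
s=robot.get_state();print(s['eef_pos'],s['force'],s['torque'],s['joints'])
ims=[]
for c in('scene','top'):
    im,cal=snap(c,c+'3.png'); u,v=np.round(proj(cal,[.4365,.1425,.2])).astype(int); ims.append(cv2.resize(im[v-24:v+24,u-24:u+24],(400,400),interpolation=cv2.INTER_CUBIC)[:,:,::-1])
im,cal=snap('wrist');print(proj(cal,[.4365,.1425,.2]))
cv2.imwrite('pics/over.png',np.hstack(ims))
E
```

```text
[0.437  0.143  0.2137] [-0.2235  0.0125 -1.3913] [ 0.0057  0.0013 -0.0147] [-0.7848 -0.0492  0.361   1.9072  0.0179  1.2788  0.0614]
[320.8652 292.9295]
```

View pics/over.png

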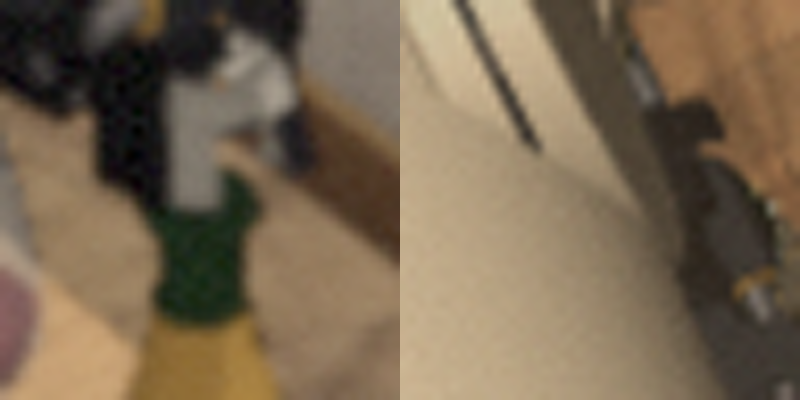

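The scene crop shows the skirt just above the lip and roughly over it, with nothing inconsistent with the estimate. I'll lower it while watching the force.

Call:
step_arm(moves=[{"xyz":[0,0,-4],"dr":[0,0,0]},{"xyz":[0,0,-8],"dr":[0,0,0]},{"xyz":[0,0,-10],"dr":[0,0,0]},{"xyz":[0,0,-12],"dr":[0,0,0]},{"xyz":[0,0,-13],"dr":[0,0,0]},{"xyz":[0,0,-13],"dr":[0,0,0]}])

```text
clock: 8.35
eef_pos: [0.4363, 0.1431, 0.1993]
tcp_rot: [-1.614, -2.695, 0.001]
force: [-0.1, -0.1, -1.2]
grip_width: 0.0406
grasp_force: 40.0
```

Call:
step_arm(moves=[{"xyz":[0,0,-1],"dr":[0,0,0]},{"xyz":[0,0,-2],"dr":[0,0,0]},{"xyz":[0,0,-3],"dr":[0,0,0]},{"xyz":[0,0,-4],"dr":[0,0,0]},{"xyz":[0,0,-4],"dr":[0,0,0]}])

```text
clock: 8.77
eef_pos: [0.4363, 0.1431, 0.1954]
tcp_rot: [-1.614, -2.695, 0.0]
force: [0.2, 0.0, -0.5]
grip_width: 0.0405
grasp_force: 40.0
```

Call:
step_arm(moves=[{"xyz":[0,0,-1],"dr":[0,0,0]},{"xyz":[0,0,-2],"dr":[0,0,0]},{"xyz":[0,0,-3],"dr":[0,0,0]},{"xyz":[0,0,-4],"dr":[0,0,0]},{"xyz":[0,0,-4],"dr":[0,0,0]}])

```text
clock: 9.18
eef_pos: [0.4363, 0.1431, 0.1914]
tcp_rot: [-1.614, -2.695, 0.0]
force: [0.2, 0.5, -0.8]
grip_width: 0.0407
grasp_force: 40.0
```

Call:
step_arm(moves=[{"xyz":[0,0,-1],"dr":[0,0,0]},{"xyz":[0,0,-2],"dr":[0,0,0]},{"xyz":[0,0,-3],"dr":[0,0,0]},{"xyz":[0,0,-4],"dr":[0,0,0]},{"xyz":[0,0,-4],"dr":[0,0,0]}])

```text
clock: 9.6
eef_pos: [0.4363, 0.1431, 0.1874]
tcp_rot: [-1.614, -2.695, 0.0]
force: [0.2, 0.0, -1.4]
grip_width: 0.0406
grasp_force: 40.0
```

Call:
step_arm(moves=[{"xyz":[0,0,-0.7],"dr":[0,0,0]},{"xyz":[0,0,-1.4],"dr":[0,0,0]},{"xyz":[0,0,-2],"dr":[0,0,0]},{"xyz":[0,0,-2],"dr":[0,0,0]}])

```text
clock: 9.93
eef_pos: [0.4369, 0.1433, 0.1865]
tcp_rot: [1.614, 2.694, 0.002]
force: [-1.8, -1.1, 7.5]
grip_width: 0.0402
grasp_force: 40.0
```

Call:
step_arm(moves=[{"xyz":[0,0,-0.7],"dr":[0,0,0]},{"xyz":[0,0,-1.4],"dr":[0,0,0]},{"xyz":[0,0,-2],"dr":[0,0,0]},{"xyz":[0,0,-2],"dr":[0,0,0]}])

```text
clock: 10.27
eef_pos: [0.4371, 0.1434, 0.185]
tcp_rot: [1.614, 2.694, 0.003]
force: [-2.8, -0.6, 10.2]
grip_width: 0.0403
grasp_force: 40.0
```

Call:
step_arm(moves=[{"xyz":[-0.4,0,-0.7],"dr":[0,0,0]},{"xyz":[-0.4,0,-1.4],"dr":[0,0,0]},{"xyz":[-0.4,0,-2],"dr":[0,0,0]},{"xyz":[-0.4,0,-2],"dr":[0,0,0]}])

```text
clock: 10.6
eef_pos: [0.437, 0.1434, 0.1833]
tcp_rot: [1.614, 2.694, 0.004]
force: [-2.3, -1.4, 13.7]
grip_width: 0.0408
grasp_force: 40.0
```

Call:
step_arm(moves=[{"xyz":[0,0,-0.7],"dr":[0,0,0]},{"xyz":[0,0,-1.3],"dr":[0,0,0]},{"xyz":[0,0,-1.3],"dr":[0,0,0]}])

```text
clock: 10.85
eef_pos: [0.4371, 0.1436, 0.1822]
tcp_rot: [1.614, 2.694, 0.005]
force: [-1.6, -0.4, 13.4]
grip_width: 0.0405
grasp_force: 40.0
```

Call:
step_arm(moves=[{"xyz":[0,0,-0.6],"dr":[0,0,0]},{"xyz":[0,0,-1.2],"dr":[0,0,0]},{"xyz":[0,0,-1.2],"dr":[0,0,0]}])

```text
clock: 11.1
eef_pos: [0.4372, 0.1436, 0.1812]
tcp_rot: [1.614, 2.694, 0.005]
force: [-3.8, -1.1, 16.0]
grip_width: 0.0403
grasp_force: 40.0
```

Call:
step_arm(moves=[{"xyz":[0,0,-0.6],"dr":[0,0,0]},{"xyz":[0,0,-1.2],"dr":[0,0,0]},{"xyz":[0,0,-1.2],"dr":[0,0,0]}])

```text
clock: 11.35
eef_pos: [0.4377, 0.1438, 0.1807]
tcp_rot: [1.613, 2.693, 0.007]
force: [-3.0, -1.8, 21.4]
grip_width: 0.0404
grasp_force: 40.0
```

Call:
step_arm(moves=[{"xyz":[0,0,-0.2],"dr":[0,0,0]},{"xyz":[0,0,-0.2],"dr":[0,0,0]},{"xyz":[0,0,-0.2],"dr":[0,0,0]}])

```text
clock: 11.6
eef_pos: [0.4378, 0.1438, 0.1807]
tcp_rot: [1.613, 2.693, 0.007]
force: [-3.3, -1.4, 23.1]
grip_width: 0.0407
grasp_force: 40.0
```

Call:
step_arm(moves=[{"xyz":[-0.2,0,1.5],"dr":[0,0,0]},{"xyz":[-0.4,0,3],"dr":[0,0,0]},{"xyz":[-0.4,0,4],"dr":[0,0,0]},{"xyz":[-0.4,0,4],"dr":[0,0,0]}])

```text
clock: 11.93
eef_pos: [0.436, 0.1432, 0.1821]
tcp_rot: [1.614, 2.694, 0.001]
force: [1.3, -0.8, 3.9]
grip_width: 0.0405
grasp_force: 40.0
```

Call:
step_arm(moves=[{"xyz":[0,0,0.3],"dr":[0,0,0]},{"xyz":[0,0,0.3],"dr":[0,0,0]},{"xyz":[0,0,0.3],"dr":[0,0,0]},{"xyz":[0,0,0.3],"dr":[0,0,0]},{"xyz":[0,0,0.3],"dr":[0,0,0]},{"xyz":[0,0,0.3],"dr":[0,0,0]}], gripper=87)

```text
clock: 12.43
eef_pos: [0.4354, 0.1431, 0.1818]
tcp_rot: [-1.614, -2.695, 0.0]
force: [-0.3, -1.0, -0.3]
grip_width: 0.0724
grasp_force: 0.0
```

Call:
step_arm(moves=[{"xyz":[0,0,10],"dr":[0,0,0]},{"xyz":[0,0,35],"dr":[0,0,0]},{"xyz":[0,0,70],"dr":[0,0,0]},{"xyz":[0,0,80],"dr":[0,0,0]},{"xyz":[0,0,80],"dr":[0,0,7]},{"xyz":[0,0,80],"dr":[0,0,14]},{"xyz":[0,0,80],"dr":[0,0,21]},{"xyz":[0,0,80],"dr":[0,0,28]},{"xyz":[0,0,80],"dr":[0,0,35]},{"xyz":[0,0,80],"dr":[0,0,42]},{"xyz":[0,0,80],"dr":[0,0,49]},{"xyz":[0,0,80],"dr":[0,0,56]}], gripper=87)

```text
clock: 13.43
eef_pos: [0.4357, 0.1431, 0.2626]
tcp_rot: [0.151, 3.138, 0.001]
force: [-0.4, -0.4, 0.6]
grip_width: 0.087
grasp_force: 0.0
```

Call:
step_arm(moves=[{"xyz":[0,0,0],"dr":[0,0,7]},{"xyz":[0,0,0],"dr":[0,0,14]},{"xyz":[0,0,0],"dr":[0,0,21]},{"xyz":[0,0,0],"dr":[0,0,28]},{"xyz":[0,0,0],"dr":[0,0,34]},{"xyz":[0,0,0],"dr":[0,0,34]},{"xyz":[0,0,0],"dr":[0,0,34]},{"xyz":[0,0,0],"dr":[0,0,34]}])

```text
clock: 14.1
eef_pos: [0.4356, 0.1432, 0.2623]
tcp_rot: [-0.759, 3.048, 0.0]
force: [0.6, 0.5, 0.7]
grip_width: 0.0868
grasp_force: 0.0
```

```bash
python3 - <<'E'
from h import *
np.set_printoptions(precision=4,suppress=True)
im,cal=snap('wrist','sq.png');s=robot.get_state();print(s['clock'],s['eef_pos'],s['tcp_rot'],s['force'],s['joints'])
print(proj(cal,[.4365,.143,.21]),proj(cal,[.4365,.143,.219]))
for th in('stopper','wing_l_grip','wing_r_grip'):
  for r in finder.silhouettes('wrist',th)[:3]:
    ys,xs=np.where(r['pixels']);print(th,round(r['p'],2),np.round(r['uv'],1),xs.min(),xs.max(),ys.min(),ys.max())
cv2.imwrite('pics/sqc.png',cv2.resize(im[200:440,160:480],(800,600),interpolation=cv2.INTER_CUBIC)[:,:,::-1])
E
```

```text
14.15 [0.4356 0.1431 0.2622] [-0.7595  3.0483  0.0003] [ 1.3564 -0.4333  0.4644] [-0.8599 -0.0868  0.4207  1.8354  0.0359  1.3854  1.6119]
[321.0407 267.2643] [320.958  272.1551]
stopper 0.96 [319.3 259.3] 272 369 227 293
stopper 0.84 [283.7 103.2] 261 307 84 126
stopper 0.46 [  3.4 126. ] 0 9 105 135
wing_l_grip 0.92 [351.2 266.8] 337 369 252 279
wing_l_grip 0.7 [268.7  93.3] 263 275 88 100
wing_l_grip 0.46 [439.6 238.1] 387 489 191 283
wing_r_grip 0.79 [285.6 266.6] 272 303 253 279
wing_r_grip 0.48 [297.3 114.2] 291 306 106 121
wing_r_grip 0.45 [  1.4 122.8] 0 8 119 129
```

View pics/sqc.png

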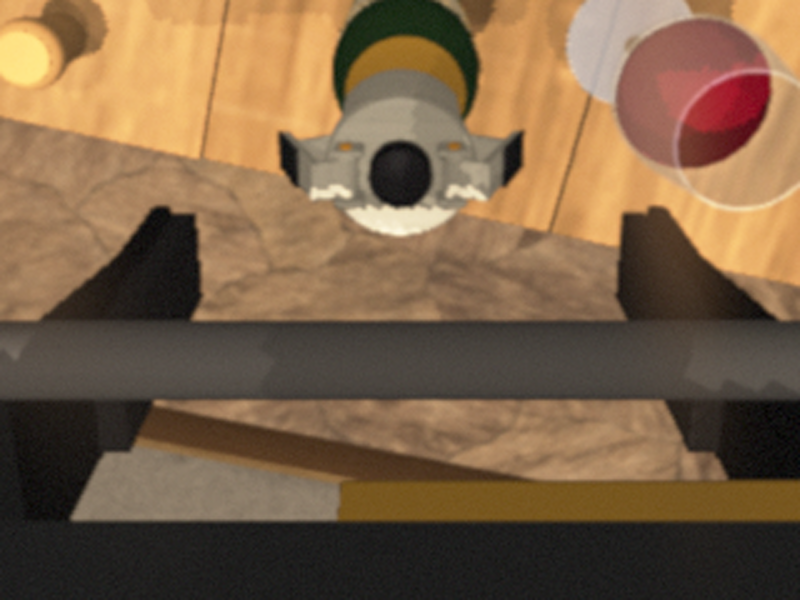

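The stopper is seated on the mouth with the wings open and symmetric, from (272,266) to (369,266), between the fingers. I'll descend for the squeeze.

Call:
step_arm(moves=[{"xyz":[0,-1,-15],"dr":[0,0,0]},{"xyz":[0,-1,-35],"dr":[0,0,0]},{"xyz":[0,-1,-55],"dr":[0,0,0]},{"xyz":[0,-1,-72],"dr":[0,0,0]},{"xyz":[0,-1,-82],"dr":[0,0,0]},{"xyz":[0,-1,-90],"dr":[0,0,0]},{"xyz":[0,-1,-90],"dr":[0,0,0]},{"xyz":[0,-1,-90],"dr":[0,0,0]}])

```text
clock: 14.97
eef_pos: [0.4358, 0.1422, 0.1724]
tcp_rot: [-0.764, 3.047, 0.0]
force: [1.2, -0.2, -0.1]
grip_width: 0.0868
grasp_force: 0.0
```

Call:
step_arm(moves=[{"xyz":[0,0,0],"dr":[0,0,0]},{"xyz":[0,0,0],"dr":[0,0,0]},{"xyz":[0,0,0],"dr":[0,0,0]},{"xyz":[0,0,0],"dr":[0,0,0]}], gripper=71, grip_force=5)

```text
clock: 15.3
eef_pos: [0.4358, 0.1423, 0.1724]
tcp_rot: [-0.764, 3.047, 0.001]
force: [-0.0, 0.1, -0.3]
grip_width: 0.0727
grasp_force: 0.1
```

Call:
step_arm(moves=[{"xyz":[0,0,0],"dr":[0,0,0]},{"xyz":[0,0,0],"dr":[0,0,0]},{"xyz":[0,0,0],"dr":[0,0,0]},{"xyz":[0,0,0],"dr":[0,0,0]}], gripper=66)

```text
clock: 15.63
eef_pos: [0.4355, 0.1422, 0.172]
tcp_rot: [0.764, -3.047, -0.0]
force: [0.7, -0.9, 0.1]
grip_width: 0.066
grasp_force: 0.3
```

Call:
step_arm(moves=[{"xyz":[0,0,0],"dr":[0,0,0]},{"xyz":[0,0,0],"dr":[0,0,0]},{"xyz":[0,0,0],"dr":[0,0,0]},{"xyz":[0,0,0],"dr":[0,0,0]}], gripper=62)

```text
clock: 15.97
eef_pos: [0.4356, 0.142, 0.1719]
tcp_rot: [0.764, -3.047, 0.0]
force: [0.0, -0.3, -1.3]
grip_width: 0.0619
grasp_force: 1.4
```

Call:
step_arm(moves=[{"xyz":[0,0,0],"dr":[0,0,0]},{"xyz":[0,0,0],"dr":[0,0,0]},{"xyz":[0,0,0],"dr":[0,0,0]},{"xyz":[0,0,0],"dr":[0,0,0]}], gripper=59)

```text
clock: 16.3
eef_pos: [0.4353, 0.142, 0.1717]
tcp_rot: [0.764, -3.047, 0.0]
force: [0.4, -0.3, -5.2]
grip_width: 0.0611
grasp_force: 5.0
```

Call:
step_arm(moves=[{"xyz":[0,0,-0.7],"dr":[0,0,0]},{"xyz":[0,0,-1.4],"dr":[0,0,0]},{"xyz":[0,0,-1.4],"dr":[0,0,0]},{"xyz":[0,0,-1.4],"dr":[0,0,0]}])

```text
clock: 16.63
eef_pos: [0.4357, 0.1422, 0.1709]
tcp_rot: [-0.764, 3.047, 0.0]
force: [-1.5, -1.0, 1.4]
grip_width: 0.0595
grasp_force: 5.0
```

Call:
step_arm(moves=[{"xyz":[0,0,0],"dr":[0,0,0]},{"xyz":[0,0,-0.2],"dr":[0,0,0]},{"xyz":[0,0,-0.2],"dr":[0,0,0]},{"xyz":[0,0,-0.2],"dr":[0,0,0]}], gripper=57, grip_force=7)

```text
clock: 16.97
eef_pos: [0.4353, 0.1421, 0.17]
tcp_rot: [0.764, -3.047, 0.0]
force: [0.1, -0.2, -3.5]
grip_width: 0.0572
grasp_force: 6.4
```

Call:
step_arm(moves=[{"xyz":[0,0,-0.4],"dr":[0,0,0]},{"xyz":[0,0,-0.7],"dr":[0,0,0]},{"xyz":[0,0,-0.7],"dr":[0,0,0]},{"xyz":[0,0,-0.7],"dr":[0,0,0]}], gripper=55, grip_force=8)

```text
clock: 17.3
eef_pos: [0.4355, 0.1421, 0.1696]
tcp_rot: [0.764, -3.047, -0.0]
force: [0.1, -0.3, -2.8]
grip_width: 0.055
grasp_force: 2.4
```

Call:
step_arm(moves=[{"xyz":[0,0,-0.3],"dr":[0,0,0]},{"xyz":[0,0,-0.5],"dr":[0,0,0]},{"xyz":[0,0,-0.5],"dr":[0,0,0]},{"xyz":[0,0,-0.5],"dr":[0,0,0]}], gripper=52.5)

```text
clock: 17.63
eef_pos: [0.4357, 0.1421, 0.1694]
tcp_rot: [-0.764, 3.047, 0.0]
force: [0.1, 0.6, -1.2]
grip_width: 0.0528
grasp_force: 2.9
```

Call:
step_arm(moves=[{"xyz":[0,0,-0.2],"dr":[0,0,0]},{"xyz":[0,0,-0.3],"dr":[0,0,0]},{"xyz":[0,0,-0.3],"dr":[0,0,0]},{"xyz":[0,0,-0.3],"dr":[0,0,0]}], gripper=50.5)

```text
clock: 17.97
eef_pos: [0.4358, 0.142, 0.169]
tcp_rot: [-0.764, 3.047, 0.0]
force: [0.0, -0.2, 0.4]
grip_width: 0.0509
grasp_force: 0.5
```

Call:
step_arm(moves=[{"xyz":[0,0,0],"dr":[0,0,0]},{"xyz":[0,0,0],"dr":[0,0,0]},{"xyz":[0,0,0],"dr":[0,0,0]},{"xyz":[0,0,0],"dr":[0,0,0]}], gripper=49, grip_force=6)

```text
clock: 18.3
eef_pos: [0.4356, 0.1421, 0.1689]
tcp_rot: [0.764, -3.047, -0.0]
force: [1.1, -0.4, 0.3]
grip_width: 0.0492
grasp_force: 3.6
```

Call:
step_arm(moves=[{"xyz":[0,0,0],"dr":[0,0,0]},{"xyz":[0,0,0],"dr":[0,0,0]},{"xyz":[0,0,0],"dr":[0,0,0]},{"xyz":[0,0,0],"dr":[0,0,0]}], gripper=46, grip_force=8)

```text
clock: 18.63
eef_pos: [0.4355, 0.1421, 0.1688]
tcp_rot: [0.764, -3.047, -0.0]
force: [-0.0, -0.6, 0.1]
grip_width: 0.0485
grasp_force: 8.0
```

The wings are at the hard stop (48.5 mm at 8 N). I'll release, rise and check.

Call:
step_arm(moves=[{"xyz":[0,0,0],"dr":[0,0,0]},{"xyz":[0,0,0],"dr":[0,0,0]},{"xyz":[0,0,0],"dr":[0,0,0]},{"xyz":[0,0,0],"dr":[0,0,0]},{"xyz":[0,0,0],"dr":[0,0,0]},{"xyz":[0,0,0],"dr":[0,0,0]},{"xyz":[0,0,0],"dr":[0,0,0]},{"xyz":[0,0,15],"dr":[0,0,0]},{"xyz":[0,0,45],"dr":[0,0,0]},{"xyz":[0,0,80],"dr":[0,0,0]},{"xyz":[0,0,93],"dr":[0,0,0]},{"xyz":[0,0,93],"dr":[0,0,0]}], gripper=87)

```text
clock: 19.63
eef_pos: [0.437, 0.1427, 0.2653]
tcp_rot: [-0.763, 3.042, 0.003]
force: [0.6, 0.1, -0.4]
grip_width: 0.087
grasp_force: 0.0
```

Call:
step_arm(moves=[{"xyz":[0,0,0],"dr":[0,0,0]},{"xyz":[0,0,0],"dr":[0,0,0]},{"xyz":[0,0,0],"dr":[0,0,0]},{"xyz":[0,0,0],"dr":[0,0,0]}])

```text
clock: 19.97
eef_pos: [0.4351, 0.1419, 0.2609]
tcp_rot: [0.764, -3.046, 0.001]
force: [-0.1, -0.5, -0.1]
grip_width: 0.0869
grasp_force: 0.0
```

```bash
python3 - <<'E'
from h import *
im,cal=snap('wrist','end.png');s=robot.get_state();print(s['clock'],s['eef_pos'],s['grip_width'],s['force'])
for th in('stopper','wing_l_grip','wing_r_grip'):
  for r in finder.silhouettes('wrist',th)[:2]:
    ys,xs=np.where(r['pixels']);print(th,round(r['p'],2),np.round(r['uv'],1),xs.min(),xs.max(),ys.min(),ys.max())
cv2.imwrite('pics/endc.png',cv2.resize(im[200:440,160:480],(800,600),interpolation=cv2.INTER_CUBIC)[:,:,::-1])
E
```

```text
20.0167 [0.43521881 0.14193477 0.26104689] 0.08709412047264145 [ 0.05147699 -0.44102911 -0.08525551]
stopper 0.78 [287. 106.] 263 307 85 126
stopper 0.72 [321.4 259.9] 286 359 229 295
wing_l_grip 0.66 [352.6 272.3] 340 359 251 281
wing_l_grip 0.46 [268.7  93.6] 263 277 88 102
wing_r_grip 0.68 [298.8 115.3] 292 307 108 122
wing_r_grip 0.67 [290.8 272.2] 286 306 252 281
```

View pics/endc.png

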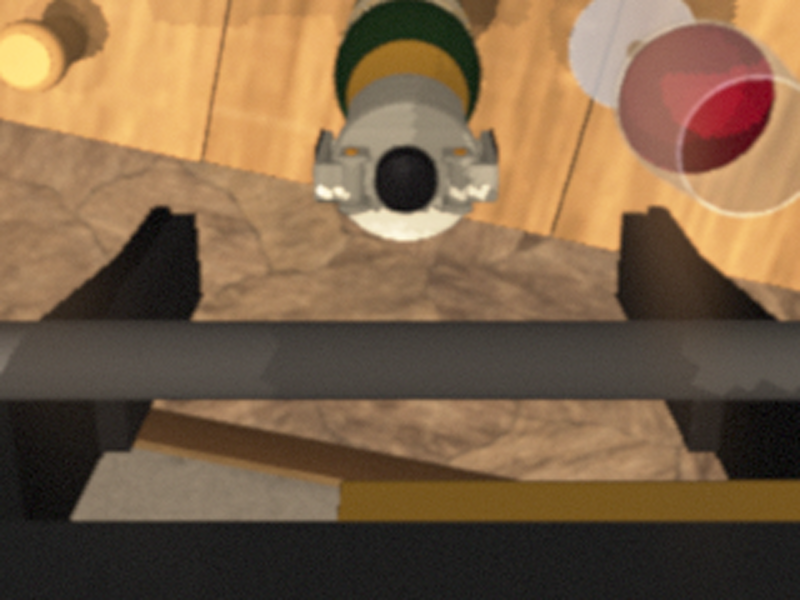

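The picture shows both wings shut and symmetric, from (286,266) to (359,266), or about 50 mm apart. The bottle is upright and the glass and cork are in place. I'm handing in.

```bash
python3 -c "
from station import robot
print(robot.close_job())"
```

```text
the job is handed in; nothing more can be done
None
```

The bottle is closed: the stopper's seal was pressed home at about 24 N, both wings snapped shut with no more than 8 N on either, and the bottle stands upright with its neighbours in the last picture undisturbed; I handed the job in at about 20 s.

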